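# Load the chip test press by three clicks and hold it

## Robot

A 6-joint arm with a two-finger parallel gripper is mounted at the origin on the work surface. World frame = base frame: x ahead of the robot, y to its left, z up, the work surface at z = 0. Lengths are in m, angles in rad, forces in N, time in s.
With the tool pointing down it reaches from about 0.375 to 0.975 m from the base axis. Payload 3.8 kg.
Tool frame: the origin (TCP) lies on the mounting face of the last link; the fingertips stand 173 mm ahead of it and the grasp point (between the pads) lies 155 mm ahead of it; z points along the fingers, y is the line along which they close (so a half turn about z gives the same grasp; the last joint's range is limited). The gripper opens to 85 mm and grips with 20 to 120 N. Pads are 22 mm wide; open, the fingers measure 114 mm over their backs; the gripper's body (76 mm by 85 mm) begins 54 mm behind the grasp point. The pads swing forward as they close: fully open they stand 13 mm farther back than shut.
Start: joints at [1.144, 0.264, 1.604, -0, 1.274, -0.037], TCP at [0.257, 0.624, 0.405] pointing down, gripper open.
Joint ranges: [-2.63, 2.63], [-0.94, 2.18], [0.31, 2.57], [-1.31, 4.45], [0, 2.66], [-2.55, 2.55]. Speed limits (rad/s): [2.57, 2.57, 3.14, 3.14, 3.14, 3.14].

## Interface

Orientations are given as a rotation vector (axis times angle).
In Python, from workcell import bot gives the robot as it stands.
- The arm moves only by the tool drive_tool, never from a script. Its argument "increments" is a list of rows, each an object with "delta_pos": the shift along the tool's x, y, z in mm, a list of three; "turn": the turn about the tool's z in rad; "jaw": the opening, from -1 (shut) to 1 (fully open). A call has 1 to 8 rows; each row shifts and turns the commanded pose from where the row before left it, along the tool's axes as they then stand; what a row does not reach is not made up. A row lasts 1/12 s, in which the tool goes at most 41.7 mm and 7.16 degrees, less where a joint would pass 70% of its speed; a pose out of reach is approached as far as the arm can. A call is refused whole if a number of a shift passes 41.7 or a number of a turn 0.125, either way. A call with a gripper value outside its range is refused whole. The fingers move at their own pace and stop on an object; "grip_force" is the grip in N (left out, the last holds). Time passes only in rows, so rows that do not move let the fingers close. It gives the time, the measured TCP pose, the force, the opening and the grip force at its end, in the units of the state.
- bot.read_state(): the state, without advancing time (a new reading comes with each control period).
- bot.read_camera(name): name is "scene" or "side" or "wrist"; returns a dict with "pixels" (420x560x3 uint8, red, green, blue), "fovy" (degrees; the focal length in pixels is half the picture's height over the tangent of half this angle, whatever the lens; pixels are square), "cx", "cy" (the principal point, pixels), "camera_from_world" (4x4, takes a point from world to camera coordinates); the wrist camera has in their place "hand_eye" (4x4, takes a point from camera to tool coordinates, whose origin is the TCP and whose axes are the flange's). Camera axes: x right, y down, z forward; pixel columns grow to the right and rows downward; lengths in m; the calibration is good to about 2 mm. A picture is of the moment at which its call begins: read the wrist's pose just before it. There is no depth.
- bot.finish_job(): hands the job in; it is judged then, once.
The state is a dict: "time": time; "q": joint angles; "joint_vel": joint speeds; "joint_torque": joint torques, N m; "tool_pos": TCP position; "tcp_rot": TCP orientation; "wrist_force": force on the tool from outside, world axes, zero at the start; "torque": the same for the moment, N m; "width": opening from 0.0 (shut) to 1.0 (fully open); "grip_force": force on a finger pad.
Only numpy, scipy, OpenCV 4.12 (cv2) and the standard library are available. Lean on these libraries where they do the work, as an engineer would, in place of code of your own. Each camera call takes 0.05 s, during which the arm holds its last target. There are 200 camera calls.

## Task

Swing the press's arm over the processor in the socket until it meets its stop, so that the rubber pad stands above the chip. Then pull the click lever round exactly three clicks to press the contacts home (a fourth would crack the chip) and finish while still holding the lever steady there: it springs back if let go. Leave the other things on the bench as they are.

Things in the scene. Friction and masses are not known exactly. Their poses are not given: they have to be found in the camera images.
- press: the chip test press, fixed to the bench: grey base plate 210 x 230 x 22 mm; origin at the centre of its underside, z up, x along the 210 mm side, y along the 230 mm side, front towards -x. Offsets 'on the press' are in this frame, mm. Nothing on it but the two knobs is higher than 97 mm above the bench
- chip (a point): centre of the top of the green chip in the black socket (66 x 66 mm), at (-40, 45, 40) on the press
- swing_hinge (a point): point on the swing arm's vertical axis, at (55, 45, 70.5) on the press; the column there is 42 mm thick at the foot
- swing_arm (a joint): angle of the arm about its vertical axis, rad: 0 = over the chip, against its stop (the arm then points along the press's -x); grows as it swings away to the press's +y side, clockwise seen from above, up to 1.45. Starts at 0.7 to 1.3. Friction of about 1 N at the knob; stays where it is left
- swing_knob (a point): the arm's grip: black upright round knob 24 mm in diameter on the aluminium arm's free end, 125 mm from the hinge axis. The point lies on the knob's axis 112 mm above the bench; full width from 96 to 124 mm, top at 128 mm; the arm's upper face is at 82 mm, the arm 24 mm wide. The arm sinks up to 5 mm as the lever is pulled
- swing_pad (a point): underside of the rubber pad (26 mm across) below the arm, 95 mm from the hinge axis; about 50 mm above the bench before pressing
- lever_pivot (a point): point on the click lever's vertical axis, at (35, -60, 56) on the press; the toothed drum there is 79 mm across, with an aluminium block (30 x 26 mm, 58 mm high) behind it at x +94. A spring drives the lever back to rest with about 7 to 9 N at the knob; the clicks alone do not hold it
- click_lever (a joint): lever angle, rad: 0 = at rest on its stop (lever points along the press's -y); grows as pulled towards the press's -x side, clockwise from above. A tooth is passed at 0.30, 0.60, 0.90, 1.20 and 1.50 (33 mm of knob travel apart): the pull swells by some 3 to 5 N before each tooth and drops to about 4 N just past it: that is the click. After three clicks it stands midway at 1.05
- lever_knob (a point): the lever's grip: a black upright round pin 16 mm in diameter at the end of the flat steel lever (16 mm wide, upper face 60 mm above the bench), 110 mm from the pivot axis. This point lies on the pin's axis 91 mm above the bench; the pin's top is at 106 mm and it stands free from 60 mm up
- spare_chip: bystander: a loose green chip 37 x 37 x 4 mm lying on the press's plate, below the lever's sweep; origin at the centre of its underside
- heatsink: bystander: aluminium fin block 44 x 44 x 28 mm behind the press
- paste_jar: bystander: small white jar, 40 mm across, 38 mm high, in front of the press
- screwdriver: bystander: screwdriver 170 mm long lying to the left of the press
- adapter: bystander: black power brick 115 x 50 x 30 mm to the right of the press

How it is judged:
By the outcome, as a careful person would: the job done as asked, in the order asked, and still so for the second after the job is handed in, while the arm keeps its last pose, push and grip.
It also fails if it takes over 54 s, if anything falls off the work surface, if the arm or the gripper's body presses on something with over 40 N, if the wrist force passes 120 N, or if a joint passes its speed limit or range.

## Working session

There is one attempt and no reset: what is moved stays moved. The work goes in short steps, Python scripts to look and compute and a tool call to move; the robot and the scene stay as the last step left them, time stands still between calls to the robot, and variables do not carry over. Pictures are saved under pics/ and viewed, at most 10 in all, crops included, and the job is handed in when it is done.

Besides the shell and the picture viewer there is one more tool, called after "Emit:" as a command line: name --argument value ..., lists and objects as JSON in quotes. drive_tool: Moves the arm, as the interface text tells. Its arguments: {"type":"object","properties":{"increments":{"type":"array"},"grip_force":{"type":"number"}},"required":["increments"]}

```bash
mkdir -p pics; ls; python3 - <<'E'
from workcell import bot
import cv2,numpy as np
for n in ("scene","side"):
    c=bot.read_camera(n); cv2.imwrite(f"pics/{n}0.png",c["pixels"][:,:,::-1]); print(n,c["fovy"],c["cx"],c["cy"],np.round(c["camera_from_world"],4).tolist(), [k for k in c])
s=bot.read_state(); print(s)
E
```

```text
pics
scene 52.89182507539017 275.0759372536544 214.6369275380477 [[-0.8042, 0.5944, 0.0028, 0.4558], [0.4373, 0.5949, -0.6745, -0.1566], [-0.4026, -0.5412, -0.7383, 1.3676], [0.0, 0.0, 0.0, 1.0]] ['pixels', 'fovy', 'cx', 'cy', 'camera_from_world']
side 47.8244438288059 286.39041658810527 211.71777897274038 [[-0.9976, -0.0684, -0.0107, 0.5758], [-0.0351, 0.633, -0.7734, 0.1196], [0.0597, -0.7711, -0.6339, 1.0155], [0.0, 0.0, 0.0, 1.0]] ['pixels', 'fovy', 'cx', 'cy', 'camera_from_world']
{'time': 0.1, 'q': array([ 1.14410917e+00,  2.64656296e-01,  1.60523787e+00,  3.18547610e-05,
        1.27371495e+00, -3.69072365e-02]), 'joint_vel': array([-0.00075493, -0.00327176, -0.00140288, -0.00140568, -0.00082402,
        0.00091704]), 'joint_torque': array([ 1.28584692e-03, -5.16706789e+01, -3.68589234e+01,  8.52835115e-06,
        6.32253330e-03, -4.06627760e-05]), 'tool_pos': array([0.25636096, 0.62408331, 0.40350045]), 'tcp_rot': array([-6.08315039e-01, -3.08163126e+00,  3.07126625e-03]), 'wrist_force': array([ 0.57243063, -0.51423263, -0.23183866]), 'torque': array([ 0.03746723,  0.04639755, -0.04882873]), 'grip_force': 0.0, 'width': 0.99727322631624}
```

View pics/scene0.png

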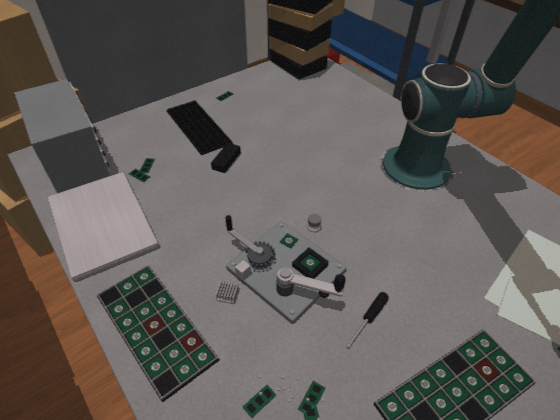

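View pics/side0.png

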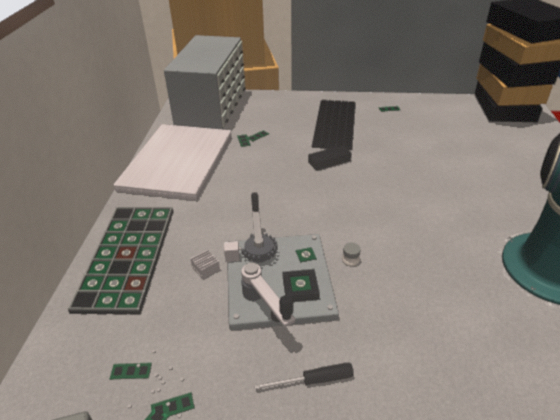

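```bash
cat > h.py <<'E'
import numpy as np,cv2
from workcell import bot
from scipy.spatial.transform import Rotation as R
def cam(n):
    s=bot.read_state(); c=bot.read_camera(n)
    f=c["pixels"].shape[0]/2/np.tan(np.radians(c["fovy"])/2)
    if n=="wrist":
        T=np.eye(4);T[:3,:3]=R.from_rotvec(s["tcp_rot"]).as_matrix();T[:3,3]=s["tool_pos"]
        W=T@c["hand_eye"]
    else: W=np.linalg.inv(c["camera_from_world"])
    return c["pixels"],(f,c["cx"],c["cy"],W)
def ray(k,u,v):
    f,cx,cy,W=k; d=W[:3,:3]@np.array([(u-cx)/f,(v-cy)/f,1]); return W[:3,3],d
def onz(k,u,v,z):
    o,d=ray(k,u,v); return o+d*(z-o[2])/d[2]
def proj(k,p):
    f,cx,cy,W=k; q=np.linalg.inv(W)@np.append(p,1); return np.array([cx+f*q[0]/q[2],cy+f*q[1]/q[2]])
def tri(k1,u1,k2,u2):
    o,d=ray(k1,*u1);p,e=ray(k2,*u2); st=np.linalg.lstsq(np.stack([d,-e],1),p-o,rcond=None)[0]
    a=o+d*st[0];b=p+e*st[1]; return (a+b)/2,np.linalg.norm(a-b)
E
python3 - <<'E'
from h import *
out=[]
for n,(x,y) in (("scene",(210,200)),("side",(205,185))):
    im,k=cam(n); 
    out.append(cv2.resize(im[y:y+150,x:x+150],(400,400),interpolation=cv2.INTER_CUBIC))
    hsv=cv2.cvtColor(im,cv2.COLOR_RGB2HSV)
    m=cv2.inRange(hsv,(45,110,30),(85,255,255))
    nn,l,st,ce=cv2.connectedComponentsWithStats(m)
    for i in range(1,nn):
        if st[i,4]>15 and x<ce[i][0]<x+150 and y<ce[i][1]<y+150: print(n,st[i],ce[i].round(1),onz(k,*ce[i],.04).round(4),onz(k,*ce[i],.026).round(4))
cv2.imwrite("pics/crop.png",np.hstack(out)[:,:,::-1])
E
```

```text
scene [281 234  17  14  84] [288.6 240.7] [0.5416 0.0252 0.04  ] [0.5344 0.0165 0.026 ]
scene [300 254  20  17 134] [309.9 262.1] [0.5406 0.1114 0.04  ] [0.5334 0.1041 0.026 ]
```

View pics/crop.png

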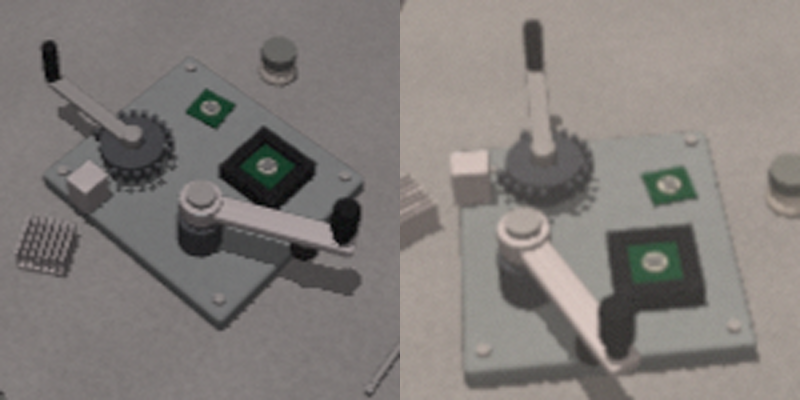

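```bash
cat >> h.py <<'E'
def fit(P,Q):  # 2D rigid: press mm P -> world Q ; returns yaw,origin,resid
    P=np.array(P)/1000;Q=np.array(Q);p=P-P.mean(0);q=Q-Q.mean(0)
    a=np.arctan2((p[:,0]*q[:,1]-p[:,1]*q[:,0]).sum(),(p*q).sum()); M=np.array([[np.cos(a),-np.sin(a)],[np.sin(a),np.cos(a)]])
    t=Q.mean(0)-M@P.mean(0); return a,t,Q-(P@M.T+t)
E
python3 - <<'E'
from h import *
_,k1=cam("scene");_,k2=cam("side")
A=lambda u,v:(210+(u+.5)/2.6667-.5,200+(v+.5)/2.6667-.5)
B=lambda u,v:(205+(u-400+.5)/2.6667-.5,185+(v+.5)/2.6667-.5)
C=[(-105,-115),(105,-115),(105,115),(-105,115)]
q=[onz(k1,*A(*u),.022)[:2] for u in [(190,56),(45,180),(222,320),(362,185)]]
P=C+[(-40,45)]; Q=q+[onz(k1,*A(267,165),.04)[:2]]
a,t,r=fit(P,Q);print("scene",a,t,(r*1000).round(1).tolist())
q=[onz(k2,*B(*u),.022)[:2] for u in [(708,134),(467,372),(752,345)]]
P2=[C[0],C[2],C[3],(-40,45)];Q2=q+[onz(k2,*B(655,262),.04)[:2]]
a,t,r=fit(P2,Q2);print("side",a,t,(r*1000).round(1).tolist())
a,t,r=fit(P+P2,Q+Q2);print("both",a,t,(r*1000).round(1).tolist())
M=np.array([[np.cos(a),-np.sin(a)],[np.sin(a),np.cos(a)]])
for nm,u,v in (("leverknobtop",(49,45),(533,24)),("swingknobtop",(346,206),(616,304))):
    p,e=tri(k1,A(*u),k2,B(*v)); print(nm,p.round(4),e.round(4),((p[:2]-t)@M*1000).round(1))
E
```

```text
scene 0.18336670630835436 [0.58889905 0.07676827] [[-0.9, 0.3], [-1.3, 6.2], [-4.2, -4.4], [8.1, 1.4], [-1.6, -3.6]]
side 0.16737259380361835 [0.58823134 0.07604307] [[-0.1, 3.7], [-4.2, -0.8], [4.1, -1.4], [0.1, -1.5]]
both 0.17729334052721174 [0.5887236  0.07660166] [[0.1, -0.0], [-0.6, 7.1], [-4.9, -3.7], [7.7, 0.8], [-1.7, -3.7], [-1.8, 3.9], [-3.3, -2.2], [4.5, -0.7], [0.0, -1.6]]
leverknobtop [ 0.6525 -0.0854  0.1075] 0.001 [  34.2 -170.7]
swingknobtop [0.5608 0.2281 0.1292] 0.002 [ -0.8 154.1]
```

```bash
cat >> h.py <<'E'
a0=0.1773;t0=np.array([.5887,.0766])
def w(x,y): return t0+np.array([[np.cos(a0),-np.sin(a0)],[np.sin(a0),np.cos(a0)]])@np.array([x,y])/1000
def swing(th): return w(55-125*np.cos(th),45+125*np.sin(th))
def lever(th): return w(35-110*np.sin(th),-60-110*np.cos(th))
def go(x,y,z,yaw=None):
    s=bot.read_state();M=R.from_rotvec(s["tcp_rot"]).as_matrix();cy=np.arctan2(M[1,1],M[0,1])
    d=M.T@(np.array([x,y,z])-s["tool_pos"])*1000
    tr=None if yaw is None else -((yaw-cy+np.pi/2)%np.pi-np.pi/2)
    print("tool shift mm",d.round(1),"turn",tr,"yaw",cy,"tiltz",M[:,2].round(3),"F",s["wrist_force"].round(1),"t",s["time"],"q",s["q"].round(2))
E
python3 -c "
from h import *
go(.561,.228,.36,np.radians(37)); print(swing(1.1),swing(0),lever(0),lever(1.05))"
```

```text
tool shift mm [-432.3 -250.8   44.4] turn 0.5352382322584464 yaw 1.1810100554963483 tiltz [-0.    -0.001 -1.   ] F [-1.4 -0.8 -0.7] t 0.3 q [ 1.14  0.26  1.6  -0.    1.27 -0.04]
[0.5594423  0.23024935] [0.51186059 0.10854848] [ 0.65313465 -0.08456195] [ 0.54946628 -0.04699003]
```

Emit:
drive_tool --increments '[{"delta_pos": [-31, -18, 3], "turn": 0, "jaw": 1}, {"delta_pos": [-31, -18, 3], "turn": 0, "jaw": 1}, {"delta_pos": [-31, -18, 3], "turn": 0, "jaw": 1}, {"delta_pos": [-31, -18, 3], "turn": 0, "jaw": 1}, {"delta_pos": [-31, -18, 3], "turn": 0, "jaw": 1}, {"delta_pos": [-31, -18, 3], "turn": 0, "jaw": 1}, {"delta_pos": [-31, -18, 3], "turn": 0, "jaw": 1}, {"delta_pos": [-31, -18, 3], "turn": 0, "jaw": 1}]'

```text
time: 0.97
tool_pos: [0.4319, 0.3954, 0.3807]
tcp_rot: [0.608, 3.082, 0.0]
wrist_force: [1.4, -0.0, 0.8]
width: 1.003
grip_force: 0.0
```

Emit:
drive_tool --increments '[{"delta_pos": [-31, -18, 3], "turn": 0, "jaw": 1}, {"delta_pos": [-31, -18, 3], "turn": 0, "jaw": 1}, {"delta_pos": [-31, -18, 3], "turn": 0, "jaw": 1}, {"delta_pos": [-31, -18, 3], "turn": 0, "jaw": 1}, {"delta_pos": [-31, -18, 3], "turn": 0, "jaw": 1}, {"delta_pos": [-31, -18, 3], "turn": 0, "jaw": 1}]'

```text
time: 1.47
tool_pos: [0.563, 0.2247, 0.3627]
tcp_rot: [0.609, 3.082, 0.0]
wrist_force: [-0.4, 0.3, -0.3]
width: 1.0
grip_force: 0.0
```

Emit:
drive_tool --increments '[{"delta_pos": [0, 0, 0], "turn": 0.107, "jaw": 1}, {"delta_pos": [0, 0, 0], "turn": 0.107, "jaw": 1}, {"delta_pos": [0, 0, 0], "turn": 0.107, "jaw": 1}, {"delta_pos": [0, 0, 0], "turn": 0.107, "jaw": 1}, {"delta_pos": [0, 0, 0], "turn": 0.107, "jaw": 1}, {"delta_pos": [0, 0, 0], "turn": 0, "jaw": 1}, {"delta_pos": [0, 0, 0], "turn": 0, "jaw": 1}]'

```text
time: 2.05
tool_pos: [0.5622, 0.2263, 0.3627]
tcp_rot: [-1.397, -2.814, 0.0]
wrist_force: [-0.5, -0.7, 0.4]
width: 0.997
grip_force: 0.0
```

```bash
python3 - <<'E'
from h import *
go(.561,.228,.267,np.radians(37))
im,k=cam("wrist");cv2.imwrite("pics/w1.png",im[:,:,::-1])
for p in [(.561,.228,.128),(*w(-40,45),.04),(*w(55,45),.0705)]: print(proj(k,np.array(p)))
np.save("k1.npy",np.array([k[0],k[1],k[2],*k[3].ravel()]))
E
```

```text
tool shift mm [ 2.1  0.1 95.7] turn 0.0031406648908796075 yaw 0.6489124881287816 tiltz [-0. -0. -1.] F [-0.5 -0.7  0.4] t 2.05 q [ 0.34  0.16  1.8  -0.    1.17 -0.31]
[282.50273318 222.40732867]
[203.00027728 261.21042056]
[282.0392998  313.27392099]
```

View pics/w1.png

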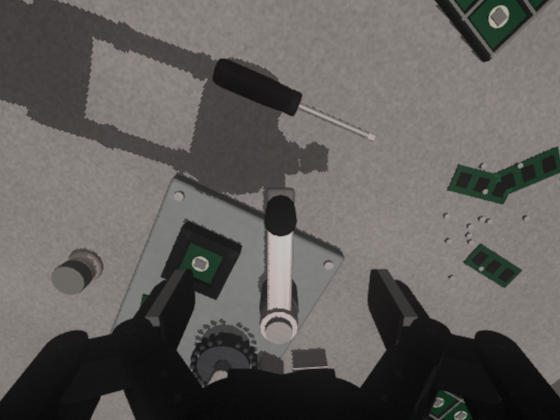

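```bash
python3 - <<'E'
from h import *
a=np.load("k1.npy");k=(a[0],a[1],a[2],a[3:].reshape(4,4))
print("cam",k[3][:3,3],k[3][:3,2])
print(onz(k,281,211,.128),onz(k,281,216,.128),"chip",onz(k,201,264,.04),w(-40,45),"hub",onz(k,279,327,.097),onz(k,279,327,.09),w(55,45))
for u,v,c in ((178,180,(-105,115)),(343,254,(105,115))): print(onz(k,u,v,.022),w(*c))
E
```

```text
cam [0.51173686 0.29106574 0.33213964] [ 0.19574274 -0.25778578 -0.94616662]
[0.55491551 0.23424046 0.128     ] [0.55719028 0.23124207 0.128     ] chip [0.54149038 0.10969093 0.04      ] [0.5413903  0.11383966] hub [0.62945965 0.13290163 0.097     ] [0.6329642  0.12819316 0.09      ] [0.63490103 0.13059505]
[0.47161326 0.1672996  0.022     ] [0.46506319 0.17127808]
[0.66410092 0.20606415 0.022     ] [0.67177112 0.20831632]
```

Emit:
drive_tool --increments '[{"delta_pos": [4, -1, 20], "turn": 0, "jaw": 1}, {"delta_pos": [0, 0, 20], "turn": 0, "jaw": 0}, {"delta_pos": [0, 0, 20], "turn": 0, "jaw": 0}, {"delta_pos": [0, 0, 20], "turn": 0, "jaw": 0}, {"delta_pos": [0, 0, 16], "turn": 0, "jaw": 0}, {"delta_pos": [0, 0, 0], "turn": 0, "jaw": 0}]' --grip_force 20

```text
time: 2.6
tool_pos: [0.557, 0.2283, 0.2625]
tcp_rot: [-1.396, -2.809, 0.008]
wrist_force: [-1.4, -0.2, -0.4]
width: 0.498
grip_force: 0.0
```

Emit:
drive_tool --increments '[{"delta_pos": [0, 0, 0], "turn": 0, "jaw": -1}, {"delta_pos": [0, 0, 0], "turn": 0, "jaw": -1}, {"delta_pos": [0, 0, 0], "turn": 0, "jaw": -1}, {"delta_pos": [0, 0, 0], "turn": 0, "jaw": -1}, {"delta_pos": [0, 0, 0], "turn": 0, "jaw": -1}, {"delta_pos": [0, 0, 0], "turn": 0, "jaw": -1}]'

```text
time: 3.1
tool_pos: [0.5592, 0.229, 0.2675]
tcp_rot: [1.401, 2.811, 0.002]
wrist_force: [-0.5, 0.7, -0.8]
width: 0.274
grip_force: 20.6
```

Emit:
drive_tool --increments '[{"delta_pos": [-0.4, -10, 0], "turn": -0.08, "jaw": -1}, {"delta_pos": [-0.4, -10, 0], "turn": -0.08, "jaw": -1}, {"delta_pos": [-0.4, -10, 0], "turn": -0.08, "jaw": -1}, {"delta_pos": [-0.4, -10, 0], "turn": -0.08, "jaw": -1}, {"delta_pos": [-0.4, -10, 0], "turn": -0.08, "jaw": -1}, {"delta_pos": [-0.4, -10, 0], "turn": -0.08, "jaw": -1}, {"delta_pos": [-0.4, -10, 0], "turn": -0.08, "jaw": -1}, {"delta_pos": [-0.4, -10, 0], "turn": -0.08, "jaw": -1}]'

```text
time: 3.77
tool_pos: [0.5136, 0.1643, 0.2673]
tcp_rot: [-0.44, -3.11, -0.002]
wrist_force: [-1.9, 0.9, 0.6]
width: 0.272
grip_force: 20.7
```

```bash
sed -i 's/t0=np.array(.*/t0=np.array([.5885,.0745])/' h.py; python3 -c "
from h import *
p=bot.read_state()['tool_pos'][:2];h=w(55,45);print(np.hypot(*(p-h)),swing(.46),p,swing(0));go(*swing(0),.267,a0+np.pi/2)"
```

```text
0.12627019850075769 [0.51466281 0.16336373] [0.51361119 0.16429191] [0.51166059 0.10644848]
tool shift mm [-14.2 -56.1   0.2] turn -0.458186234273108 yaw 1.2899100925217888 tiltz [-0.     0.001 -1.   ] F [-1.9  0.9  0.6] t 3.7667 q [ 0.26  0.14  2.03  0.    0.98 -1.03]
```

Emit:
drive_tool --increments '[{"delta_pos": [-0.4, -10, 0], "turn": -0.08, "jaw": -1}, {"delta_pos": [-0.4, -10, 0], "turn": -0.08, "jaw": -1}, {"delta_pos": [-0.4, -10, 0], "turn": -0.08, "jaw": -1}, {"delta_pos": [-0.4, -10, 0], "turn": -0.08, "jaw": -1}, {"delta_pos": [-0.4, -10, 0], "turn": -0.08, "jaw": -1}, {"delta_pos": [0, -2.5, 0], "turn": -0.02, "jaw": -1}, {"delta_pos": [0, -2.5, 0], "turn": -0.02, "jaw": -1}, {"delta_pos": [0, 0, 0], "turn": 0, "jaw": -1}]'

```text
time: 4.43
tool_pos: [0.5098, 0.1095, 0.2669]
tcp_rot: [0.242, -3.13, -0.0]
wrist_force: [-6.4, -0.5, 2.9]
width: 0.273
grip_force: 20.9
```

Emit:
drive_tool --increments '[{"delta_pos": [0, -1.5, 0], "turn": -0.012, "jaw": -1}, {"delta_pos": [0, -1.5, 0], "turn": -0.012, "jaw": -1}, {"delta_pos": [0, 0, 0], "turn": 0, "jaw": -1}]'

```text
time: 4.68
tool_pos: [0.5102, 0.1068, 0.2669]
tcp_rot: [0.279, -3.126, -0.0]
wrist_force: [-6.1, -0.3, 2.6]
width: 0.272
grip_force: 20.9
```

Emit:
drive_tool --increments '[{"delta_pos": [0.5, -1.5, 0], "turn": 0, "jaw": -1}, {"delta_pos": [0.5, -1.5, 0], "turn": 0, "jaw": -1}, {"delta_pos": [0, 0, 0], "turn": 0, "jaw": -1}]'

```text
time: 4.93
tool_pos: [0.5103, 0.1041, 0.267]
tcp_rot: [0.28, -3.129, -0.002]
wrist_force: [-5.0, 3.5, 1.2]
width: 0.275
grip_force: 20.9
```

Emit:
drive_tool --increments '[{"delta_pos": [0.5, -1.5, 0], "turn": 0, "jaw": -1}, {"delta_pos": [0, -1.5, 0], "turn": 0, "jaw": -1}, {"delta_pos": [0, 0, 0], "turn": 0, "jaw": -1}]'

```text
time: 5.18
tool_pos: [0.5105, 0.1016, 0.2669]
tcp_rot: [0.279, -3.129, -0.005]
wrist_force: [-4.1, 6.0, 2.1]
width: 0.272
grip_force: 20.9
```

Emit:
drive_tool --increments '[{"delta_pos": [0.5, -1.5, 0], "turn": 0, "jaw": -1}, {"delta_pos": [0, -1.5, 0], "turn": 0, "jaw": -1}, {"delta_pos": [0, 0, 0], "turn": 0, "jaw": -1}, {"delta_pos": [0, 0, 0], "turn": 0, "jaw": -1}]'

```text
time: 5.52
tool_pos: [0.5107, 0.0993, 0.267]
tcp_rot: [-0.278, 3.129, 0.007]
wrist_force: [-2.7, 10.1, 0.6]
width: 0.275
grip_force: 20.9
```

```bash
python3 - <<'E'
from h import *
go(*swing(0),.267,a0+np.pi/2)
im,k=cam("wrist");cv2.imwrite("pics/w2.png",im[:,:,::-1])
for p in [(*w(-40,45),.04),(*w(55,45),.09),(*lever(0),.106)]: print(proj(k,np.array(p)))
np.save("k2.npy",np.array([k[0],k[1],k[2],*k[3].ravel()]))
E
```

```text
tool shift mm [-2.2  6.8  0. ] turn 0.0001206718687196684 yaw 1.7482169986636162 tiltz [ 0.     0.005 -1.   ] F [-2.7 10.1  0.6] t 5.5167 q [ 0.14  0.1   2.07  0.01  0.97 -1.61]
[291.17505041 271.77673636]
[292.29552491 433.636989  ]
[-63.00845161 438.82585427]
```

View pics/w2.png

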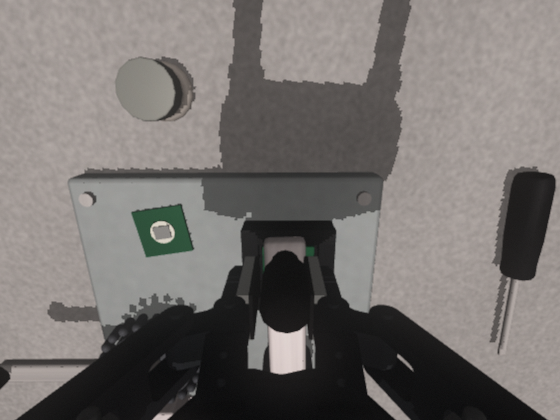

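```bash
python3 - <<'E'
from h import *
a=np.load("k2.npy");k=(a[0],a[1],a[2],a[3:].reshape(4,4))
for z,x in((.082,-80),(.082,10)): print(x,proj(k,np.array([*w(x,45),z])), proj(k,np.array([*w(x,40),z])))
sock=[onz(k,u,v,.04)[:2] for u,v in((244,222),(335,222))]; print(sock,[w(-73,12),w(-73,78)])
print([onz(k,u,v,.022)[:2] for u,v in((70,180),(383,180))],w(-105,-115),w(-105,115))
print("arm edges",[onz(k,u,v,.082)[:2] for u,v in((264,240),(306,240),(269,370),(306,370))])
E
```

```text
-80 [294.68521762 247.80183073] [285.72159671 247.81841808]
10 [292.6525596  372.42686215] [284.9991457  372.45466615]
[array([0.50856216, 0.07247212]), array([0.49760648, 0.13417975])] [array([0.51452791, 0.07343669]), array([0.50288733, 0.13840204])]
[array([ 0.50569342, -0.05537075]), array([0.46635796, 0.16530387])] [ 0.50542888 -0.05721632] [0.46486319 0.16917808]
arm edges [array([0.50009605, 0.08707939]), array([0.49604564, 0.10993513]), array([0.59104231, 0.1050043 ]), array([0.58690338, 0.12873751])]
```

Emit:
drive_tool --increments '[{"delta_pos": [0, 0, 0], "turn": 0, "jaw": 0.3}, {"delta_pos": [0, 0, 0], "turn": 0, "jaw": 0.3}, {"delta_pos": [0, 0, 0], "turn": 0, "jaw": 0.3}, {"delta_pos": [0, 0, -10], "turn": 0, "jaw": 0.3}, {"delta_pos": [0, 0, -28], "turn": 0, "jaw": 0.3}, {"delta_pos": [0, 0, -28], "turn": 0, "jaw": 0.3}, {"delta_pos": [0, 0, -28], "turn": 0, "jaw": 0.3}, {"delta_pos": [0, 0, 0], "turn": 0.12, "jaw": 0.3}]'

```text
time: 6.23
tool_pos: [0.5134, 0.0975, 0.3685]
tcp_rot: [-0.09, 3.128, 0.001]
wrist_force: [1.9, -0.1, 0.2]
width: 0.646
grip_force: 0.0
```

Emit:
drive_tool --increments '[{"delta_pos": [0, 0, 0], "turn": 0.12, "jaw": 0.3}, {"delta_pos": [0, 0, 0], "turn": 0.12, "jaw": 0.3}, {"delta_pos": [0, 0, 0], "turn": 0.12, "jaw": 0.3}, {"delta_pos": [0, 0, 0], "turn": 0.12, "jaw": 0.3}, {"delta_pos": [0, 0, 0], "turn": 0.12, "jaw": 0.3}, {"delta_pos": [0, 0, 0], "turn": 0.12, "jaw": 0.3}, {"delta_pos": [0, 0, 0], "turn": 0.12, "jaw": 0.3}, {"delta_pos": [0, 0, 0], "turn": 0.12, "jaw": 0.3}]'

```text
time: 6.9
tool_pos: [0.5111, 0.0972, 0.3618]
tcp_rot: [1.376, 2.822, 0.001]
wrist_force: [-0.4, -0.7, 0.3]
width: 0.654
grip_force: 0.0
```

Emit:
drive_tool --increments '[{"delta_pos": [0, 0, 0], "turn": 0.12, "jaw": 0.3}, {"delta_pos": [0, 0, 0], "turn": 0.12, "jaw": 0.3}, {"delta_pos": [0, 0, 0], "turn": 0.12, "jaw": 0.3}, {"delta_pos": [0, 0, 0], "turn": 0.12, "jaw": 0.3}, {"delta_pos": [0, 0, 0], "turn": 0, "jaw": 0.3}, {"delta_pos": [0, 0, 0], "turn": 0, "jaw": 0.3}]'

```text
time: 7.4
tool_pos: [0.511, 0.0973, 0.3615]
tcp_rot: [1.997, 2.424, 0.001]
wrist_force: [-0.4, -0.3, -0.1]
width: 0.65
grip_force: 0.0
```

```bash
python3 - <<'E'
from h import *
go(*lever(0),.36,a0)
for n,(x,y) in (("scene",(210,200)),("side",(205,185))): 
    im,k=cam(n); cv2.imwrite("pics/%s_b.png"%n,im[:,:,::-1])
E
```

```text
tool shift mm [-207.7  104.     1.7] turn 0.015573375319006155 yaw 0.1928733753190062 tiltz [ 0.001 -0.    -1.   ] F [-0.4 -0.3 -0.1] t 7.4 q [ 0.14  0.    1.98 -0.    1.16 -0.05]
```

Emit:
drive_tool --increments '[{"delta_pos": [-26, 13, 0], "turn": 0, "jaw": 0.3}, {"delta_pos": [-26, 13, 0], "turn": 0, "jaw": 0.3}, {"delta_pos": [-26, 13, 0], "turn": 0, "jaw": 0.3}, {"delta_pos": [-26, 13, 0], "turn": 0, "jaw": 0.3}, {"delta_pos": [-26, 13, 0], "turn": 0, "jaw": 0.3}, {"delta_pos": [-26, 13, 0], "turn": 0, "jaw": 0.3}, {"delta_pos": [-26, 13, 0], "turn": 0, "jaw": 0.3}, {"delta_pos": [-26, 13, 0], "turn": 0, "jaw": 0.3}]'

```text
time: 8.17
tool_pos: [0.6529, -0.0885, 0.3607]
tcp_rot: [1.998, 2.424, -0.0]
wrist_force: [0.2, -0.4, -0.9]
width: 0.651
grip_force: 0.0
```

Emit:
drive_tool --increments '[{"delta_pos": [0, 0, 0], "turn": 0, "jaw": 0.3}, {"delta_pos": [0, 0, 0], "turn": 0, "jaw": 0.3}]'

```text
time: 8.33
tool_pos: [0.6528, -0.0885, 0.3603]
tcp_rot: [-2.001, -2.421, 0.0]
wrist_force: [-0.1, 0.2, 0.2]
width: 0.654
grip_force: 0.0
```

```bash
python3 - <<'E'
from h import *
go(*lever(0),.246,a0)
im,k=cam("wrist");cv2.imwrite("pics/w3.png",im[:,:,::-1])
for p in [(*lever(0),.106),(*lever(0),.06)]: print(proj(k,np.array(p)))
np.save("k3.npy",np.array([k[0],k[1],k[2],*k[3].ravel()]))
E
```

```text
tool shift mm [  1.8   0.5 114.3] turn 0.011980366230703865 yaw 0.18928036623070385 tiltz [-0.  0. -1.] F [-0.1  0.2  0.2] t 8.3333 q [-0.17  0.26  1.69  0.    1.19 -0.36]
[282.08814311 213.17997496]
[281.92338179 196.33187318]
```

View pics/w3.png

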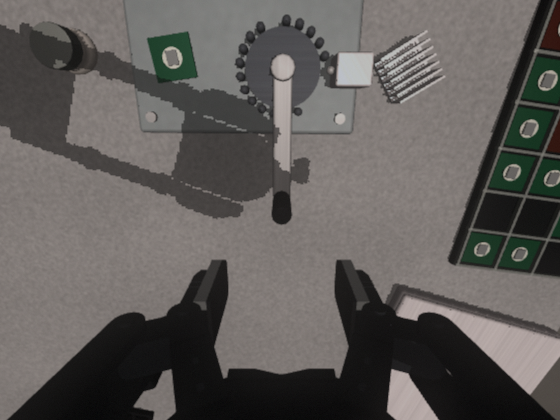

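Emit:
drive_tool --increments '[{"delta_pos": [2, 0.5, 23], "turn": 0.012, "jaw": 0.3}, {"delta_pos": [0, 0, 23], "turn": 0, "jaw": 0.3}, {"delta_pos": [0, 0, 23], "turn": 0, "jaw": 0.3}, {"delta_pos": [0, 0, 23], "turn": 0, "jaw": 0.3}, {"delta_pos": [0, 0, 22], "turn": 0, "jaw": 0.3}, {"delta_pos": [0, 0, 0], "turn": 0, "jaw": 0}, {"delta_pos": [0, 0, 0], "turn": 0, "jaw": -0.3}]' --grip_force 50

```text
time: 8.97
tool_pos: [0.6509, -0.0838, 0.2453]
tcp_rot: [-2.011, -2.409, 0.003]
wrist_force: [1.5, -0.1, 0.5]
width: 0.379
grip_force: 0.0
```

Emit:
drive_tool --increments '[{"delta_pos": [0, 0, 0], "turn": 0, "jaw": -1}, {"delta_pos": [0, 0, 0], "turn": 0, "jaw": -1}, {"delta_pos": [0, 0, 0], "turn": 0, "jaw": -1}, {"delta_pos": [0, 0, 0], "turn": 0, "jaw": -1}, {"delta_pos": [0, 0, 0], "turn": 0, "jaw": -1}]'

```text
time: 9.38
tool_pos: [0.6523, -0.0848, 0.2483]
tcp_rot: [2.015, 2.41, 0.001]
wrist_force: [-5.4, 2.6, 5.7]
width: 0.171
grip_force: 49.1
```

```bash
python3 - <<'E'
from h import *
go(*lever(0),.246,a0)
for th in (0,.3,.6,.9,1.05,1.2): print(th,lever(th).round(4))
E
```

```text
tool shift mm [-1.9  0.3  2.3] turn 0.000686584572000104 yaw 0.17798658457200006 tiltz [ 0.  0. -1.] F [-5.4  2.6  5.7] t 9.3833 q [-0.17  0.36  1.78  0.    1.   -0.35]
0 [ 0.6529 -0.0867]
0.3 [ 0.6201 -0.0876]
0.6 [ 0.5884 -0.0787]
0.9 [ 0.5608 -0.0609]
1.05 [ 0.5493 -0.0491]
1.2 [ 0.5396 -0.0357]
```

Emit:
drive_tool --increments '[{"delta_pos": [0.14, -5.5, 0], "turn": 0.05, "jaw": -1}, {"delta_pos": [0.14, -5.5, 0], "turn": 0.05, "jaw": -1}, {"delta_pos": [0.14, -5.5, 0], "turn": 0.05, "jaw": -1}, {"delta_pos": [0.14, -5.5, 0], "turn": 0.05, "jaw": -1}, {"delta_pos": [0.14, -5.5, 0], "turn": 0.05, "jaw": -1}]'

```text
time: 9.8
tool_pos: [0.6277, -0.0862, 0.2488]
tcp_rot: [2.296, 2.133, 0.012]
wrist_force: [13.2, 3.1, -8.3]
width: 0.17
grip_force: 48.7
```

Emit:
drive_tool --increments '[{"delta_pos": [0.14, -5.5, 0], "turn": 0.05, "jaw": -1}, {"delta_pos": [0.14, -5.5, 0], "turn": 0.05, "jaw": -1}, {"delta_pos": [0.14, -5.5, 0], "turn": 0.05, "jaw": -1}, {"delta_pos": [0.14, -5.5, 0], "turn": 0.05, "jaw": -1}]'

```text
time: 10.13
tool_pos: [0.6062, -0.0829, 0.2488]
tcp_rot: [2.499, 1.891, 0.013]
wrist_force: [10.0, -1.1, -5.4]
width: 0.17
grip_force: 49.1
```

```bash
cat >> h.py <<'E'
def lev():
    s=bot.read_state();d=s["tool_pos"][:2]-w(35,-60);c,q=np.cos(a0),np.sin(a0);x,y=c*d[0]+q*d[1],-q*d[0]+c*d[1]
    M=R.from_rotvec(s["tcp_rot"]).as_matrix()
    th=np.arctan2(-x,-y);F=s["wrist_force"];tx=np.array([-np.cos(th)*c+np.sin(th)*-q*-1*-1, 0]) # unused
    tw=(lever(th+1e-3)-lever(th))/1.1e-4
    print("theta",th,"r",np.hypot(x,y),"Ftan",F[:2]@tw,"F",F.round(1),"ztool",s["tool_pos"][2],"yaw",np.arctan2(M[1,1],M[0,1]),"nominal",a0-th,"t",s["time"],s["width"])
E
sed -i '/# unused/s/;tx=.*//' h.py; python3 -c "
from h import *
lev()"
```

```text
theta 0.43271467665031793 r 0.10806788602132755 Ftan -9.92218429600585 F [10.  -1.1 -5.4] ztool 0.24881565759685964 yaw -0.2751408934589765 nominal -0.2554146766503179 t 10.1333 0.17035115037307486
```

Emit:
drive_tool --increments '[{"delta_pos": [0.14, -5.5, 0], "turn": 0.05, "jaw": -1}, {"delta_pos": [0.14, -5.5, 0], "turn": 0.05, "jaw": -1}, {"delta_pos": [0.14, -5.5, 0], "turn": 0.05, "jaw": -1}]'

```text
time: 10.38
tool_pos: [0.5916, -0.0781, 0.2489]
tcp_rot: [2.63, 1.698, 0.016]
wrist_force: [8.8, -2.5, -7.9]
width: 0.172
grip_force: 49.2
```

Emit:
drive_tool --increments '[{"delta_pos": [0.14, -5.5, 0], "turn": 0.05, "jaw": -1}, {"delta_pos": [0.14, -5.5, 0], "turn": 0.05, "jaw": -1}, {"delta_pos": [0.14, -5.5, 0], "turn": 0.05, "jaw": -1}]'

```text
time: 10.63
tool_pos: [0.5763, -0.0704, 0.2488]
tcp_rot: [2.753, 1.497, 0.014]
wrist_force: [8.9, -4.7, -6.6]
width: 0.168
grip_force: 49.2
```

```bash
python3 -c "
from h import *
lev()"
```

```text
theta 0.733914368986968 r 0.1083548267404979 Ftan -9.977229793491903 F [ 8.9 -4.7 -6.6] ztool 0.24883243052766882 yaw -0.5749671859508128 nominal -0.556614368986968 t 10.6333 0.16847034982427947
```

Emit:
drive_tool --increments '[{"delta_pos": [0.14, -5.5, 0], "turn": 0.05, "jaw": -1}, {"delta_pos": [0.07, -2.75, 0], "turn": 0.025, "jaw": -1}]'

```text
time: 10.8
tool_pos: [0.5696, -0.0659, 0.2489]
tcp_rot: [2.806, 1.393, 0.014]
wrist_force: [10.9, -8.0, -7.8]
width: 0.172
grip_force: 49.2
```

Emit:
drive_tool --increments '[{"delta_pos": [0.07, -2.75, 0], "turn": 0.025, "jaw": -1}]'

```text
time: 10.88
tool_pos: [0.5679, -0.0647, 0.2489]
tcp_rot: [2.821, 1.359, 0.016]
wrist_force: [11.1, -9.7, -8.9]
width: 0.169
grip_force: 49.2
```

Emit:
drive_tool --increments '[{"delta_pos": [0.07, -2.75, 0], "turn": 0.025, "jaw": -1}]'

```text
time: 10.97
tool_pos: [0.5657, -0.063, 0.2489]
tcp_rot: [2.838, 1.324, 0.015]
wrist_force: [10.1, -9.8, -7.6]
width: 0.169
grip_force: 49.3
```

Emit:
drive_tool --increments '[{"delta_pos": [0.07, -2.75, 0], "turn": 0.025, "jaw": -1}]'

```text
time: 11.05
tool_pos: [0.5638, -0.0614, 0.2489]
tcp_rot: [2.854, 1.288, 0.015]
wrist_force: [8.6, -10.2, -7.7]
width: 0.168
grip_force: 49.2
```

Emit:
drive_tool --increments '[{"delta_pos": [0.07, -2.75, 0], "turn": 0.025, "jaw": -1}]'

```text
time: 11.13
tool_pos: [0.5614, -0.0594, 0.2488]
tcp_rot: [2.871, 1.252, 0.014]
wrist_force: [8.2, -9.2, -6.1]
width: 0.173
grip_force: 49.4
```

Emit:
drive_tool --increments '[{"delta_pos": [0.07, -2.75, 0], "turn": 0.025, "jaw": -1}]'

```text
time: 11.22
tool_pos: [0.5592, -0.0574, 0.2488]
tcp_rot: [2.887, 1.216, 0.013]
wrist_force: [8.3, -8.2, -5.4]
width: 0.168
grip_force: 49.5
```

```bash
python3 -c "
from h import *
lev()"
```

```text
theta 0.9316402499324461 r 0.10848723821772696 Ftan -11.609003018047458 F [ 8.3 -8.2 -5.4] ztool 0.24882017531763634 yaw -0.773413020085375 nominal -0.7543402499324461 t 11.2167 0.16817571929960867
```

Continue in small rows to watch the force drop.

Emit:
drive_tool --increments '[{"delta_pos": [0.07, -2.75, 0], "turn": 0.025, "jaw": -1}]'

```text
time: 11.3
tool_pos: [0.5572, -0.0554, 0.2488]
tcp_rot: [2.903, 1.18, 0.012]
wrist_force: [6.1, -8.6, -4.3]
width: 0.172
grip_force: 49.4
```

Emit:
drive_tool --increments '[{"delta_pos": [0.07, -2.75, 0], "turn": 0.025, "jaw": -1}]'

```text
time: 11.38
tool_pos: [0.5551, -0.0534, 0.2488]
tcp_rot: [2.918, 1.144, 0.012]
wrist_force: [5.2, -8.7, -4.9]
width: 0.169
grip_force: 49.4
```

Emit:
drive_tool --increments '[{"delta_pos": [0.07, -2.75, 0], "turn": 0.025, "jaw": -1}]'

```text
time: 11.47
tool_pos: [0.5532, -0.0513, 0.2488]
tcp_rot: [2.932, 1.107, 0.011]
wrist_force: [6.9, -7.8, -3.6]
width: 0.174
grip_force: 49.5
```

Emit:
drive_tool --increments '[{"delta_pos": [0, 0, 0], "turn": 0, "jaw": -1}, {"delta_pos": [0, 0, 0], "turn": 0, "jaw": -1}, {"delta_pos": [0, 0, 0], "turn": 0, "jaw": -1}]'

```text
time: 11.72
tool_pos: [0.5531, -0.0513, 0.2488]
tcp_rot: [2.932, 1.109, 0.011]
wrist_force: [5.2, -8.5, -3.8]
width: 0.172
grip_force: 49.5
```

```bash
python3 - <<'E'
from h import *
lev()
out=[]
for n,(x,y) in (("scene",(210,200)),("side",(205,185))):
    im,k=cam(n); out.append(cv2.resize(im[y:y+150,x:x+150],(400,400),interpolation=cv2.INTER_CUBIC))
    for f in (swing(0),): print(n,(proj(k,np.array([*f,.128]))-(x,y))*2.667)
    print("lever",(proj(k,np.array([*lever(1.05),.06]))-(x,y))*2.667)
cv2.imwrite("pics/crop2.png",np.hstack(out)[:,:,::-1])
E
```

```text
theta 1.0119310789439862 r 0.10852012013222172 Ftan -9.785449872380507 F [ 5.2 -8.5 -3.8] ztool 0.24875140793156494 yaw -0.8473617165753606 nominal -0.8346310789439861 t 11.7167 0.1724306529343989
scene [293.96055694  88.23053727]
lever [158.66133722  52.8891777 ]
side [298.14712346 171.4476885 ]
lever [253.85800168  98.78541426]
```

View pics/crop2.png

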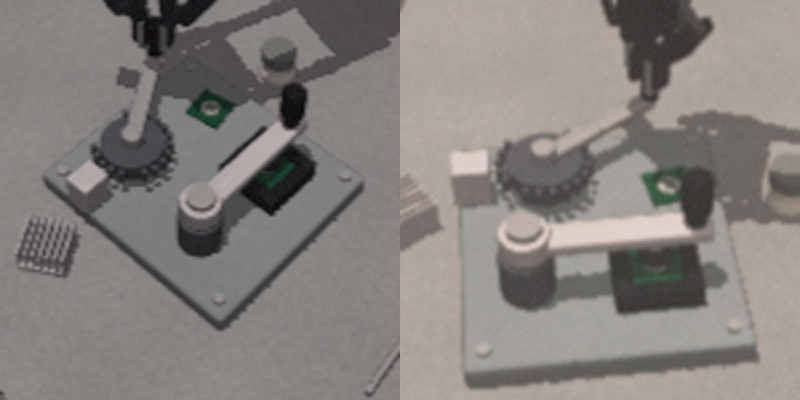

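Emit:
drive_tool --increments '[{"delta_pos": [0.05, -3, 0], "turn": 0.027, "jaw": -1}, {"delta_pos": [0, 0, 0], "turn": 0, "jaw": -1}, {"delta_pos": [0, 0, 0], "turn": 0, "jaw": -1}, {"delta_pos": [0, 0, 0], "turn": 0, "jaw": -1}, {"delta_pos": [0, 0, 0], "turn": 0, "jaw": -1}]'

```text
time: 12.23
tool_pos: [0.5514, -0.0492, 0.2488]
tcp_rot: [2.946, 1.07, 0.012]
wrist_force: [5.1, -8.9, -4.5]
width: 0.169
grip_force: 49.5
```

```bash
python3 -c "
from h import *
lev(); print(bot.finish_job())"
```

```text
theta 1.036478212790593 r 0.10848756056798792 Ftan -10.089811123841693 F [ 5.1 -8.9 -4.5] ztool 0.24876676414178467 yaw -0.8741288336104586 nominal -0.8591782127905929 t 12.2333 0.16930844229849876
the job is handed in; nothing more can be done
None
```

The job is handed in: the arm is at its stop over the chip and the lever was held at about 1.04 rad, three clicks round, when I finished at 12.2 s; no verdict was returned.

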